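# Hook the filter cassette under the lip, swing it down and latch it

## Task

Fit the filter cassette into the grey filter seat: hook the cassette's thin front tongue under the steel lip at the end of the seat away from the latch, swing the cassette down until it lies flat and fully home in the well, then push the red-knobbed slide latch fully forward over its rear edge. Let go, and leave the beaker, the carton and the sieve ring where they stand.

Things in the scene. Friction and masses are not known exactly. Their poses are not given: they have to be found in the camera images.
- seat: Fixed grey filter seat, an open-topped box. Origin: on the worktop under the well; +x points from the latch end to the steel lip (roughly to the right, world -y), z up. In mm in its frame: well floor z 6; well x -42 (near wall, 10 thick) to 60 (far wall), y -48 to 48; wall tops z 24. Latch block outside the near wall, x -114 to -52. Cassette home: underside on the floor, tongue edge at x 56 to 60.
- lip_edge (a point): Middle of the lower free edge of the seat's steel lip, at seat (47, 0, 20) mm, i.e. 14 mm above the well floor; axes as the seat. The lip is fixed and covers the far 13 mm of the well over its full width (to the far wall at x 60); its underside slopes down to about 11 mm above the floor at the far wall; its top is at most 26 mm above the worktop.
- cassette_grip (a point): Centre of the blue handle fin of the loose filter cassette (0.17 to 0.35 kg, aluminium frame, white pleats). Body 80 (x) by 90 (y) by 18 (z) mm. Fin centred on it (mass centre within 8 mm), 12 thick (x), 44 wide (y), 18 to 51 mm above the underside; this point is 35 above the underside. x toward the tongue, z up. Starts flat on the worktop, handle up. Clearance in the well: 2 mm each end, 3 mm each side.
- cassette_tongue (a point): Middle of the front bottom edge of the cassette's tongue: 58 mm in +x from and 35 mm below cassette_grip, same axes. The tongue is a flat plate projecting 18 mm in +x from the body, 84 wide, 7 thick, level with the underside.
- latch (a joint): Slide latch on the seat, m: 0 = fully back (open), 0.030 = fully forward (closed); slides along the seat's +x, stays where left, resists with about 1.5 N, hard stop at the end. Its steel plate (50 wide, 26.5 to 32.5 mm above the worktop, front edge at seat x = -58 mm at 0) passes just over a cassette that is home and overlaps its rear edge by about 12 mm when closed.
- latch_knob (a point): Centre of the red upright knob on the latch: 12 mm thick (seat x), 34 wide (seat y), 30 high; this point is 46.5 mm above the worktop, at seat x = -92 mm when the latch is at 0. Axes as the seat.
- beaker: Clear plastic beaker, 72 mm across, 88 high, beyond the work; origin centre of its underside. Leave alone. Note also the fixed tall equipment: a dark drum and a feeder above it on the left of the worktop (world y above 0.07, x above 0.45), and a grey post 0.25 m high at world (0.64, -0.02); draw the arm in before swinging past them.
- carton: Small carton 43x62x30 mm; origin centre of its underside. Leave alone.
- sieve: Dark grey open ring, 68 mm across, 28 high; origin centre of its underside. Leave alone.

How it is judged:
On the way, in this order (a step that is already met when the one before it is completed fails the run):
1. the tongue is under the lip by 4 mm or more while the cassette is still tilted (x of cassette_tongue in the frame of seat above 0.052 m and z of cassette_tongue in the frame of seat between 0.003 and 0.016 m and angle between cassette_grip's own z axis and vertical between 0.05 and 0.7 rad), for 0.1 s.
2. the cassette lies flat and home in the well, tongue under the lip (x of cassette_tongue in the frame of seat above 0.054 m and z of cassette_tongue in the frame of seat below 0.0085 m and z of cassette_grip in the frame of seat between 0.0385 and 0.0435 m and angle between cassette_grip's own z axis and vertical below 0.03 rad), for 0.2 s.
3. the latch is pushed fully forward over the cassette's rear edge (value of joint latch above 0.027 m), for 0.2 s.
At the end, for the whole second after the job is handed in: The cassette lies flat in the well (within 0.03 rad of level, its underside within 2.5 mm of the floor), its tongue at least 6 mm under the lip, handle up; the latch is within 3 mm of fully forward; the beaker, carton and sieve ring have not been moved by more than 20 mm (all of step 2 and value of joint latch above 0.027 m); the robot touches nothing.
It fails at once if the beaker is moved by more than 20 mm (distance of beaker from where it was at the start of the episode above 0.02 m).
It fails at once if the carton is moved by more than 20 mm (distance of carton from where it was at the start of the episode above 0.02 m).
It fails at once if the sieve ring is moved by more than 20 mm (distance of sieve from where it was at the start of the episode above 0.02 m).
It also fails if it takes over 54 s, if anything falls off the work surface, if the arm or the gripper's body presses on something with over 40 N, if the wrist force passes 120 N, or if a joint passes its speed limit or range.

## Robot

A 6-joint arm with a two-finger parallel gripper is mounted at the origin on a cart in front of the work surface, level with it; the furniture and walls round the work are solid. World frame = base frame: x ahead of the robot, y to its left, z up, the work surface at z = 0. Lengths are in m, angles in rad, forces in N, time in s.
With the tool pointing down it reaches from about 0.375 to 0.9 m from the base axis. Payload 3.1 kg.
Tool frame: the origin (TCP) lies between the finger pads; the fingertips stand 11 mm ahead of it and the grasp point (between the pads) lies 8 mm behind it; z points along the fingers, y is the line along which they close (so a half turn about z gives the same grasp; the last joint's range is limited). The gripper opens to 87 mm and grips with 3 to 60 N. Pads are 19 mm wide; open, the fingers measure 117 mm over their backs; the gripper's body (75 mm by 190 mm) begins 51 mm behind the grasp point.
Start: joints at [0.994, 0.527, 1.433, -0, 1.181, -0.178], TCP at [0.243, 0.576, 0.206] pointing down, gripper open.
Joint ranges: [-3.08, 3.08], [-0.75, 2.2], [0.22, 2.44], [-1.43, 4.57], [0, 2.65], [-2.85, 2.85]. Speed limits (rad/s): [2.79, 2.79, 3.14, 3.14, 3.14, 3.14].

## Interface

Orientations are given as a unit quaternion [x, y, z, w].
In Python, from rig import robot gives the robot as it stands.
- The arm moves only by the tool move_arm, never from a script. Its argument "moves" is text: rows parted by semicolons, each of 7 numbers parted by spaces: the shift along the tool's x, y, z in units of 100 mm (1.0 is 100 mm), then the turn, a rotation vector about the tool's x, y, z in units of 90 degrees (1.0 is 90 degrees), then the opening, from 0 (shut) to 1 (fully open). A call has 1 to 12 rows; each row is the pose to reach, as a shift and turn from the pose commanded when the call began, along the tool's axes at that moment; what a row does not reach only later rows make up. A row lasts 1/10 s, in which the tool goes at most 50 mm and 8.59 degrees, less where a joint would pass 70% of its speed; a pose out of reach is approached as far as the arm can. A call with a number of a shift or a turn outside -1 to 1 is refused whole. A call with a gripper value outside its range is refused whole. The fingers move at their own pace and stop on an object; "squeeze" is the grip in N (left out, the last holds). Time passes only in rows, so rows that repeat a pose let the fingers close. It gives the time, the measured TCP pose, the force, the opening and the grip force at its end, in the units of the state.
- robot.get_obs(): the state, without advancing time (a new reading comes with each control period).
- robot.camera(name): name is "scene" or "top"; returns a dict with "image" (400x640x3 uint8, red, green, blue), "intrinsics" (3x3 intrinsics, pixels), "dist_coeffs" ([k1, k2, p1, p2, k3] as OpenCV has them; the pictures are not rectified), "extrinsics" (4x4, takes a point from world to camera coordinates). Camera axes: x right, y up, looking along -z (the intrinsics and any distortion apply to the point x, -y, -z); pixel columns grow to the right and rows downward; lengths in m; the calibration is good to about 2 mm. A picture is of the moment at which its call begins. There is no depth.
- robot.hand_in(): hands the job in; it is judged then, once.
The state is a dict: "time": time; "q": joint angles; "joint_velocities": joint speeds; "joint_torque": joint torques, N m; "position": TCP position; "tool_rot": TCP orientation; "ft_force": force on the tool from outside, world axes, zero at the start; "moment": the same for the moment, N m; "grip_width": finger opening in m; "grip_force": force on a finger pad.
Only numpy, scipy, OpenCV 4.12 (cv2) and the standard library are available. Lean on these libraries where they do the work, as an engineer would, in place of code of your own. Each camera call takes 0.05 s, during which the arm holds its last target. There are 200 camera calls.

## Working session

There is one attempt and no reset: what is moved stays moved. The work goes in short steps, Python scripts to look and compute and a tool call to move; the robot and the scene stay as the last step left them, time stands still between calls to the robot, and variables do not carry over. Pictures are saved under pics/ and viewed, at most 10 in all, crops included, and the job is handed in when it is done.

Besides the shell and the picture viewer there is one more tool, called as a command line: name --argument value ..., lists and objects as JSON in quotes. move_arm: Moves the arm, as the interface text tells. Shifts and turns lie within -1 to 1; 1 stands for 100 mm of shift or 90 degrees of turn. Its arguments: {"type":"object","properties":{"moves":{"type":"string"},"squeeze":{"type":"number"}},"required":["moves"]}

```bash
mkdir -p pics
cat > h.py <<'E'
import numpy as np, cv2
from scipy.spatial.transform import Rotation as R
from rig import robot
def snap(name,fn=None):
    c=robot.camera(name)
    if fn: cv2.imwrite('pics/'+fn,c['image'][:,:,::-1])
    return c
def ray(c,px):
    px=np.array(px,float).reshape(-1,1,2)
    u=cv2.undistortPoints(px,np.array(c['intrinsics'],float),np.array(c['dist_coeffs'],float)).reshape(-1,2)
    E=np.array(c['extrinsics']); d=np.c_[u[:,0],-u[:,1],-np.ones(len(u))]@E[:3,:3]
    return -E[:3,:3].T@E[:3,3], d
def onz(c,px,z):
    o,d=ray(c,px); return o+d*((z-o[2])/d[:,2])[:,None]
def proj(c,P):
    E=np.array(c['extrinsics']);P=np.atleast_2d(P)@E[:3,:3].T+E[:3,3]
    P=P*[1,-1,-1]
    return cv2.projectPoints(P.reshape(-1,1,3),np.zeros(3),np.zeros(3),np.array(c['intrinsics'],float),np.array(c['dist_coeffs'],float))[0].reshape(-1,2)
def tool(p,Rm=None):
    "world target -> shift in tool axes, units; turn"
    o=robot.get_obs();T=R.from_quat(o['tool_rot'])
    s=T.inv().apply(np.array(p)-o['position'])*10
    t=(T.inv()*Rm).as_rotvec()/(np.pi/2) if Rm is not None else None
    return s,t
E
python3 - <<'E'
from h import *
for n in('scene','top'):
    c=snap(n,n+'0.png');print(n,np.linalg.inv(c['extrinsics'])[:3].round(3))
o=robot.get_obs();print(o['time'],o['position'],o['tool_rot'],R.from_quat(o['tool_rot']).as_matrix().round(3))
E
```

```text
scene [[ 0.847  0.31  -0.431  0.165]
 [-0.531  0.49  -0.691 -0.894]
 [-0.003  0.815  0.58   0.67 ]]
top [[ 0.007  0.983 -0.183  0.488]
 [-1.     0.006 -0.011 -0.179]
 [-0.009  0.183  0.983  0.901]]
0.1 [0.24228231 0.57537975 0.20555835] [ 1.98071848e-01  9.80187005e-01 -9.17961974e-04 -3.68611297e-04] [[-0.922  0.388 -0.001]
 [ 0.388  0.922 -0.002]
 [ 0.    -0.002 -1.   ]]
```

View pics/scene0.png

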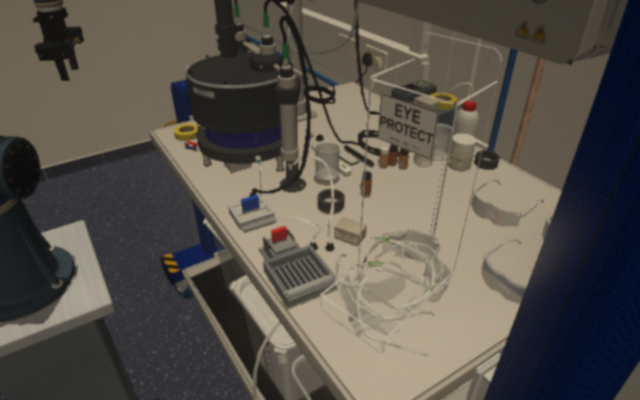

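View pics/top0.png

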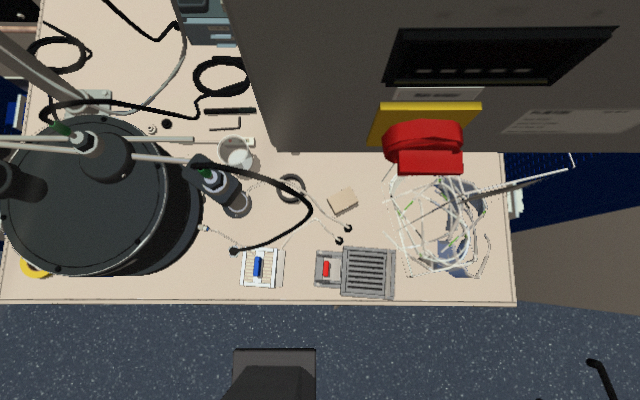

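The top view shows the cassette at about (262,267) with its blue fin at (258,267), the seat well at (368,272), and the red knob at (326,268). The carton is at (342,201) and the sieve at (291,188).

Run:
```python
from h import *
a=cv2.imread('pics/top0.png')[235:310,225:405];b=cv2.imread('pics/scene0.png')[180:310,215:345]
cv2.imwrite('pics/c1.png',np.vstack([cv2.resize(a,(780,325),interpolation=2),np.pad(cv2.resize(b,(275,275),interpolation=2),((0,0),(0,505),(0,0)))]))
for n in('scene','top'):
    c=robot.camera(n);im=c['image'];h=cv2.cvtColor(im,cv2.COLOR_RGB2HSV)
    win=np.zeros(im.shape[:2],bool)
    if n=='top': win[235:310,225:405]=1
    else: win[180:310,215:345]=1
    for nm,m in(('blue',(abs(h[...,0].astype(int)-110)<15)&(h[...,1]>130)&(h[...,2]>60)&win),('red',((h[...,0]<8)|(h[...,0]>172))&(h[...,1]>140)&win)):
        y,x=np.where(m);r=cv2.minAreaRect(np.c_[x,y].astype(np.float32))
        print(n,nm,len(x),x.mean(),y.mean(),r)
        z=.051 if nm=='blue' else .0615
        print(onz(c,[x.mean(),y.mean()],z if n=='top' else z-.012).round(4), onz(c,cv2.boxPoints(r),z).round(4).tolist())
```

```text
scene blue 159 249.52201257861634 202.44025157232704 ((232.76776123046875, 220.41995239257812), (14.33286190032959, 67.50745391845703), 42.978633880615234)
[[ 0.504  -0.0504  0.039 ]] [[0.3577, -0.1412, 0.051], [0.5207, -0.0232, 0.051], [0.5238, -0.0742, 0.051], [0.3647, -0.1823, 0.051]]
scene red 176 278.91477272727275 233.67045454545453 ((278.9000244140625, 233.70001220703125), (12.016654968261719, 15.811386108398438), 71.56504821777344)
[[ 0.5017 -0.2039  0.0495]] [[0.4833, -0.1972, 0.0615], [0.5185, -0.1992, 0.0615], [0.5066, -0.2371, 0.0615], [0.4727, -0.2347, 0.0615]]
top blue 109 256.5321100917431 266.1651376146789 ((256.9939270019531, 266.05487060546875), (6.625892162322998, 18.442068099975586), 6.34019136428833)
[[ 0.5055 -0.0468  0.051 ]] [[0.4865, -0.0389, 0.051], [0.5267, -0.042, 0.051], [0.5252, -0.0567, 0.051], [0.485, -0.0536, 0.051]]
top red 80 325.475 268.1875 ((325.5, 268.5), (15.0, 5.0), 90.0)
[[ 0.502  -0.1996  0.0615]] [[0.5175, -0.1942, 0.0615], [0.5175, -0.2051, 0.0615], [0.4852, -0.2051, 0.0615], [0.4851, -0.1942, 0.0615]]
```

View pics/c1.png

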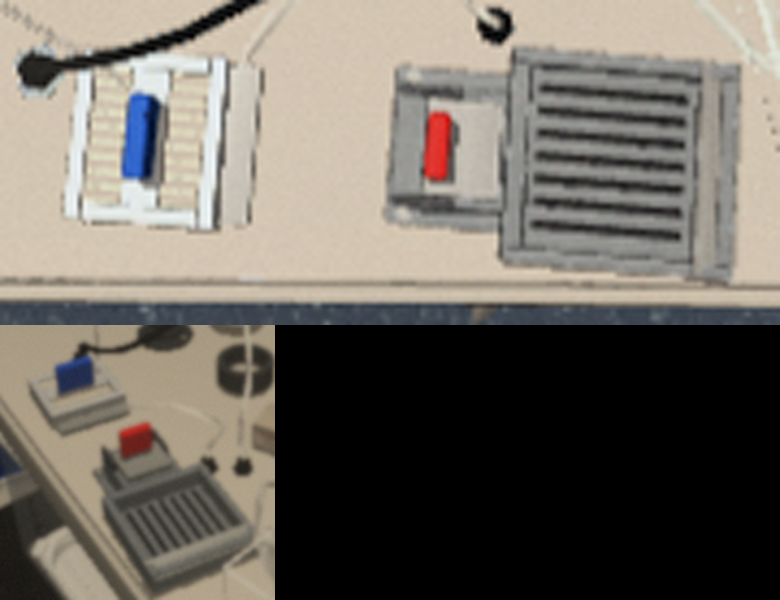

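The crop shows the seat box corners at crop pixels (515,47), (742,65), (728,283) and (500,262). The cassette body corners are at (83,55), (228,58), (214,230) and (66,215), with the tongue on its right side.

Run:
```python
from h import *
c=robot.camera('top')
f=lambda L:(np.array(L,float)+.5)/4.3333-.5+[225,235]
S=onz(c,f([(515,47),(742,65),(728,283),(500,262)]),.024)
C=onz(c,f([(83,55),(228,58),(214,230),(66,215)]),.018)
T=onz(c,f([(263,65),(250,225)]),.007)
L=onz(c,f([(702,62),(690,275)]),.026)
def yaw(v): return np.degrees(np.arctan2(v[1],v[0]))
for n,P in(('seat',S),('cas',C)):
    print(n,P.round(4).tolist(),P.mean(0).round(4),[round(x,1) for x in(yaw(P[1]-P[0]),yaw(P[2]-P[3]),yaw(P[0]-P[3])-90,yaw(P[1]-P[2])-90)],[np.linalg.norm(P[i]-P[i-1]).round(4) for i in range(4)])
print(T.round(4),yaw(T[0]-T[1])-90,L.round(4))
for p in (S.mean(0),):
  k=np.array([.502,-.1996]); print(yaw(p[:2]-k), np.linalg.norm(p[:2]-k))
```

```text
seat [[0.5546, -0.242, 0.024], [0.546, -0.3623, 0.024], [0.4337, -0.3512, 0.024], [0.4431, -0.2333, 0.024]] [ 0.4944 -0.2972  0.024 ] [np.float64(-94.1), np.float64(-94.6), np.float64(-94.5), np.float64(-95.7)] [np.float64(0.1118), np.float64(0.1206), np.float64(0.1129), np.float64(0.1183)]
cas [[0.5493, -0.0103, 0.018], [0.5482, -0.0883, 0.018], [0.458, -0.0833, 0.018], [0.4653, -0.0049, 0.018]] [ 0.5052 -0.0467  0.018 ] [np.float64(-90.8), np.float64(-95.3), np.float64(-93.7), np.float64(-93.2)] [np.float64(0.0842), np.float64(0.078), np.float64(0.0903), np.float64(0.0787)]
[[ 0.5453 -0.1063  0.007 ]
 [ 0.4604 -0.1012  0.007 ]] -93.4629367231943 [[ 0.5473 -0.3408  0.026 ]
 [ 0.4376 -0.3314  0.026 ]]
-94.47426184254431 0.0979079174561658
```

move_arm --moves "-0.67 -1 0 0 0 -0.21 1;-0.67 -1 0 0 0 -0.21 1;-0.67 -1 0 0 0 -0.21 1;-0.67 -1 0 0 0 -0.21 1" --squeeze 30

```text
time: 0.65
position: [0.2654, 0.4549, 0.2064]
tool_rot: [0.036, 0.999, -0.001, -0.001]
ft_force: [-0.1, -0.0, -0.1]
grip_width: 0.087
grip_force: 0.0
```

move_arm --moves "-0.24 -0.87 0 0 0 0 1;-0.24 -0.87 0 0 0 0 1"

```text
time: 0.85
position: [0.284, 0.3695, 0.2066]
tool_rot: [0.034, 0.999, 0.0, 0.001]
ft_force: [-0.2, -0.7, 0.2]
grip_width: 0.0873
grip_force: 0.0
```

move_arm --moves "-0.24 -0.87 0 0 0 0 1;-0.24 -0.87 0 0 0 0 1"

```text
time: 1.05
position: [0.3022, 0.2802, 0.2067]
tool_rot: [0.034, 0.999, 0.0, 0.001]
ft_force: [1.0, -0.1, -0.7]
grip_width: 0.087
grip_force: 0.0
```

move_arm --moves "-0.45 -0.9 0 0 0 0 1;-0.45 -0.9 0 0 0 0 1"

```text
time: 1.25
position: [0.3414, 0.1881, 0.2069]
tool_rot: [0.034, 0.999, 0.001, 0.001]
ft_force: [1.2, -0.2, 0.6]
grip_width: 0.0869
grip_force: 0.0
```

move_arm --moves "-0.45 -0.9 0 0 0 0 1;-0.45 -0.9 0 0 0 0 1;-0.45 -0.9 0 0 0 0 1"

```text
time: 1.55
position: [0.3841, 0.091, 0.2073]
tool_rot: [0.039, 0.999, -0.001, 0.003]
ft_force: [0.8, 0.1, 0.9]
grip_width: 0.0873
grip_force: 0.0
```

move_arm --moves "-0.3 -0.66 0 0 0 0 1;-0.3 -0.66 0 0 0 0 1"

```text
time: 1.75
position: [0.4067, 0.0265, 0.2069]
tool_rot: [0.035, 0.999, -0.0, 0.002]
ft_force: [1.0, -0.0, 0.2]
grip_width: 0.0873
grip_force: 0.0
```

move_arm --moves "-0.6 -0.66 0 0 0 0 1;-0.6 -0.66 0 0 0 0 1;-0.6 -0.66 0 0 0 0 1"

```text
time: 2.05
position: [0.4652, -0.0453, 0.2071]
tool_rot: [0.036, 0.999, -0.001, 0.004]
ft_force: [-0.2, -0.6, -0.3]
grip_width: 0.0869
grip_force: 0.0
```

Run:
```python
from h import *
Rz=lambda d:R.from_euler('z',d,degrees=True)
# tool: y along yaw 86, z down
M=R.from_matrix(np.array([[-np.sin(np.radians(86)),np.cos(np.radians(86)),0],[np.cos(np.radians(86)),np.sin(np.radians(86)),0],[0,0,-1]]).T.T)
print(M.as_matrix().round(3)); print(tool([.505,-.047,.12],M), robot.get_obs()['q'])
```

```text
[[-0.998  0.07   0.   ]
 [ 0.07   0.998  0.   ]
 [ 0.     0.    -1.   ]]
(array([-0.39204   ,  0.01384354,  0.87389434]), array([-0.00136197,  0.00450855, -0.00147774])) [-3.36757639e-01  3.12483980e-01  1.81950001e+00 -2.42147080e-04
  1.00221339e+00 -1.83528993e+00]
```

move_arm --moves "-0.39 0 0.4 0 0 0 1;-0.39 0 0.87 0 0 0 1;-0.39 0 0.87 0 0 0 1"

```text
time: 2.35
position: [0.4946, -0.042, 0.1135]
tool_rot: [0.034, 0.999, 0.002, -0.007]
ft_force: [-2.4, 0.6, 0.5]
grip_width: 0.0868
grip_force: 0.0
```

Run:
```python
from h import *
print(tool([.505,-.047,.034])[0])
c=snap('scene','s1.png');d=snap('top')
for k,cc,w in(('scene',c,(180,310,215,345)),('top',d,(235,310,225,405))):
    y0,y1,x0,x1=w
    cv2.imwrite('pics/%s1c.png'%k,cv2.resize(cc['image'][y0:y1,x0:x1,::-1],None,fx=4,fy=4,interpolation=2))
```

```text
[-0.11858578 -0.04572683  0.79324433]
```

View pics/scene1c.png

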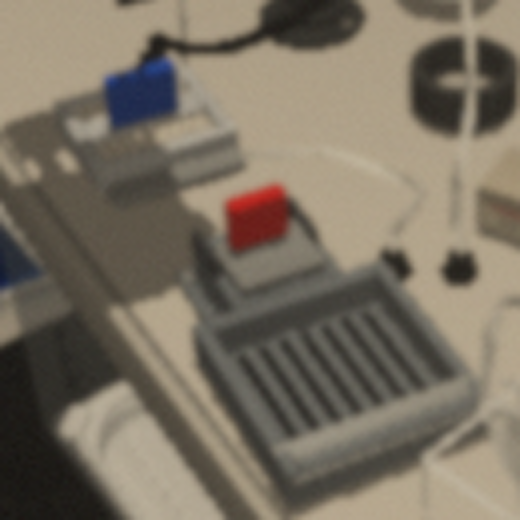

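The fin stands upright and clear at crop (140,90) of the scene view, and nothing is in the way of a descent.

move_arm --moves "-0.1 -0.05 0.3 0 0 0 1;-0.1 -0.05 0.5 0 0 0 1;-0.1 -0.05 0.5 0 0 0 1;-0.1 -0.05 0.5 0 0 0 1"

```text
time: 2.85
position: [0.5087, -0.0503, 0.0719]
tool_rot: [0.034, 0.999, -0.0, 0.002]
ft_force: [0.1, 0.7, 0.2]
grip_width: 0.0871
grip_force: 0.0
```

Run:
```python
from h import *
o=robot.get_obs();print(o['position'],tool([.505,-.047,.034])[0])
```

```text
[ 0.5086698 -0.0502772  0.071871 ] [0.04003909 0.0304478  0.37856542]
```

move_arm --moves "0.03 0.03 0.2 0 0 0 1;0.03 0.03 0.37 0 0 0 1;0.03 0.03 0.37 0 0 0 1;0.03 0.03 0.37 0 0 0 0;0.03 0.03 0.37 0 0 0 0;0.03 0.03 0.37 0 0 0 0;0.03 0.03 0.37 0 0 0 0;0.03 0.03 0.37 0 0 0 0;0.03 0.03 0.37 0 0 0 0;0.03 0.03 0.37 0 0 0 0" --squeeze 30

```text
time: 3.85
position: [0.505, -0.0474, 0.0324]
tool_rot: [0.035, 0.999, 0.0, -0.0]
ft_force: [0.1, -1.0, 0.1]
grip_width: 0.039
grip_force: 0.0
```

move_arm --moves "0 0 0 0 0 0 0;0 0 0 0 0 0 0;0 0 0 0 0 0 0;0 0 0 0 0 0 0;0 0 0 0 0 0 0;0 0 0 0 0 0 0" --squeeze 50

```text
time: 4.45
position: [0.505, -0.0472, 0.0324]
tool_rot: [0.034, 0.999, 0.0, -0.0]
ft_force: [0.3, 1.4, 0.2]
grip_width: 0.0103
grip_force: 50.0
```

move_arm --moves "0 0 -0.1 0 0 0 0;0 0 -0.3 0 0 0 0;0 0 -0.6 0 0 0 0;0 0 -0.9 0 0 0 0;0 0 -0.9 0 0 0 0;0 0 -0.9 0 0 0 0"

```text
time: 5.05
position: [0.505, -0.0474, 0.123]
tool_rot: [0.034, 0.999, -0.0, 0.0]
ft_force: [-1.3, 0.6, -3.6]
grip_width: 0.0105
grip_force: 50.0
```

Run:
```python
from h import *
o=robot.get_obs();print(o['position'],o['tool_rot'],o['grip_width'],o['q'])
c=snap('scene');d=snap('top')
print(proj(c,o['position']),proj(d,o['position']))
x,y=proj(c,o['position'])[0].astype(int);a=c['image'][y-50:y+50,x-60:x+60,::-1]
x,y=proj(d,o['position'])[0].astype(int);b=d['image'][y-50:y+50,x-60:x+60,::-1]
cv2.imwrite('pics/g2.png',cv2.resize(np.hstack([a,b]),(792,330),interpolation=2))
```

```text
[ 0.50497459 -0.04740032  0.12298517] [ 3.44412448e-02  9.99406579e-01 -2.06680563e-04  4.98002063e-04] 0.010457059360573775 [-3.14149803e-01  4.95824613e-01  1.80779037e+00 -1.64739191e-04
  8.36906267e-01 -1.81593973e+00]
[[246.14775932 171.72261452]] [[251.3331897  265.66394394]]
```

View pics/g2.png

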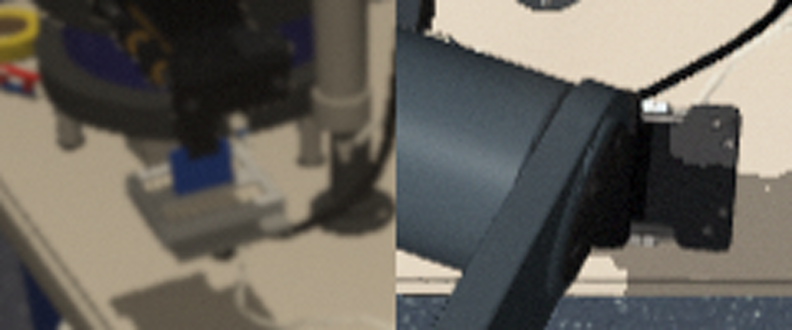

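The cassette is gripped squarely on its fin and hanging level.

```bash
cat >> h.py <<'E'
OS=np.array([.495,-.2898,0]);YAW=-94.5;GZ=.0026
def target(xt,zt,th,yoff=0,yaw=None,os=None):
    Sr=R.from_euler('z',YAW if yaw is None else yaw,degrees=True)
    Rc=Sr*R.from_euler('y',th)
    tip=(OS if os is None else os)+Sr.apply([xt/1000,yoff/1000,zt/1000])
    grip=tip-Rc.apply([.058,0,-.035])
    return grip+Rc.apply([0,0,-GZ]), Rc*R.from_matrix(np.array([[0,-1,0],[-1,0,0],[0,0,-1.]]))
def go(*a,**k):
    p,m=target(*a,**k);s,t=tool(p,m);print(a,p.round(4),'shift',s.round(3),'turn',t.round(4))
def where():
    o=robot.get_obs();T=R.from_quat(o['tool_rot']);Rc=T*R.from_matrix(np.array([[0,-1,0],[-1,0,0],[0,0,-1.]]))
    tip=o['position']+Rc.apply([.058,0,-.035+GZ]);Sr=R.from_euler('z',YAW,degrees=True)
    print('tip seat mm',(Sr.inv().apply(tip-OS)*1000).round(2),'eul zyx',(Sr.inv()*Rc).as_euler('ZYX').round(4),'F',np.round(o['ft_force'],1),'w',round(o['grip_width'],4),'t',o['time'])
E
python3 - <<'E'
from h import *
where();go(42,70,.25)
E
```

```text
tip seat mm [-184.77   -9.87   89.03] eul zyx [ 0.0096  0.0006 -0.0028] F [ 0.6 -0.2 -3.8] w 0.0102 t 5.15
(42, 70, 0.25) [ 0.4955 -0.2836  0.1157] shift [-0.081 -2.367  0.056] turn [-0.1588 -0.0026  0.0059]
```

move_arm --moves "-0.03 -0.2 0 0 0 0 0;-0.03 -0.5 0 0 0 0 0;-0.03 -0.8 0 0 0 0 0;-0.03 -0.9 0 0 0 0 0;-0.03 -0.9 0 0 0 0 0"

```text
time: 5.65
position: [0.5011, -0.1383, 0.1211]
tool_rot: [0.036, 0.999, 0.001, -0.001]
ft_force: [0.2, 0.4, -2.8]
grip_width: 0.0102
grip_force: 50.0
```

move_arm --moves "-0.03 -0.2 0 0 0 0 0;-0.03 -0.5 0 0 0 0 0;-0.03 -0.8 0 0 0 0 0;-0.03 -0.9 0 0 0 0 0;-0.03 -0.9 0 0 0 0 0"

```text
time: 6.15
position: [0.4984, -0.2273, 0.1218]
tool_rot: [0.035, 0.999, 0.001, -0.0]
ft_force: [-0.1, 0.2, -3.6]
grip_width: 0.0103
grip_force: 50.0
```

move_arm --moves "-0.02 -0.2 0 -0.04 0 0 0;-0.02 -0.4 0 -0.08 0 0 0;-0.02 -0.55 0 -0.12 0 0 0;-0.02 -0.56 0 -0.16 0 0.006 0;-0.02 -0.56 0 -0.16 0 0.006 0;-0.02 -0.56 0 -0.16 0 0.006 0"

```text
time: 6.75
position: [0.4964, -0.2814, 0.1219]
tool_rot: [0.039, 0.991, 0.126, 0.003]
ft_force: [0.1, 0.0, -2.0]
grip_width: 0.0102
grip_force: 50.0
```

Run:
```python
from h import *
where();go(42,70,.25);print(robot.get_obs()['q'])
c=snap('scene');d=snap('top')
a=c['image'][170:310,190:370,::-1];b=d['image'][200:340,260:440,::-1]
cv2.imwrite('pics/g3.png',cv2.resize(np.hstack([a,b]),(800,311),interpolation=2))
```

```text
tip seat mm [39.55  0.6  76.01] eul zyx [ 0.0004  0.2524 -0.0032] F [ 0.1  0.  -2. ] w 0.0102 t 6.75
(42, 70, 0.25) [ 0.4955 -0.2836  0.1157] shift [ 0.007 -0.038  0.054] turn [ 0.0016 -0.0021  0.0003]
[-0.81758275  0.62474658  1.55596968  0.20178529  1.14314667 -2.41139669]
```

View pics/g3.png

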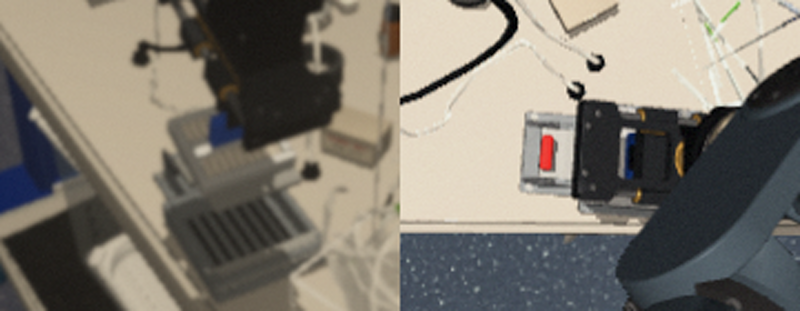

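The cassette hangs tilted nose-down over the well, in line with the seat, with the knob clear behind it.

Run:
```python
from h import *
go(41.5,45,.25);go(41.5,20,.25);go(41.5,10,.25)
```

```text
(41.5, 45, 0.25) [ 0.4955 -0.2831  0.0907] shift [ 0.008 -0.1    0.3  ] turn [ 0.0013 -0.0019  0.001 ]
(41.5, 20, 0.25) [ 0.4955 -0.2831  0.0657] shift [ 0.008 -0.163  0.542] turn [ 0.0013 -0.0019  0.001 ]
(41.5, 10, 0.25) [ 0.4955 -0.2831  0.0557] shift [ 0.007 -0.187  0.639] turn [ 0.0013 -0.0019  0.001 ]
```

move_arm --moves "0.01 -0.06 0.15 0 0 0 0;0.01 -0.1 0.3 0 0 0 0;0.01 -0.13 0.42 0 0 0 0;0.01 -0.165 0.54 0 0 0 0;0.01 -0.165 0.54 0 0 0 0;0.01 -0.165 0.54 0 0 0 0"

```text
time: 7.45
position: [0.4956, -0.2855, 0.0659]
tool_rot: [0.039, 0.991, 0.125, 0.004]
ft_force: [0.5, -0.4, -3.8]
grip_width: 0.0103
grip_force: 50.0
```

Run:
```python
from h import *
where();go(41.5,10,.25);go(57,9,.25)
```

```text
tip seat mm [43.74  0.21 20.1 ] eul zyx [ 2.000e-04  2.517e-01 -1.600e-03] F [ 0.5 -0.4 -3.8] w 0.0103 t 7.45
(41.5, 10, 0.25) [ 0.4955 -0.2831  0.0557] shift [ 0.002 -0.003  0.104] turn [ 0.0011 -0.001   0.0001]
(57, 9, 0.25) [ 0.4943 -0.2986  0.0547] shift [ 0.002 -0.156  0.075] turn [ 0.0011 -0.001   0.0001]
```

move_arm --moves "0 0 0.05 0 0 0 0;0 0 0.1 0 0 0 0;0 0 0.11 0 0 0 0;0 0 0.11 0 0 0 0"

```text
time: 7.85
position: [0.4956, -0.2829, 0.0552]
tool_rot: [0.039, 0.991, 0.125, 0.004]
ft_force: [0.8, -0.1, -2.8]
grip_width: 0.0101
grip_force: 50.0
```

Run:
```python
from h import *
where();go(50,8.7,.25);go(57.5,8.7,.25)
```

```text
tip seat mm [4.116e+01 2.000e-02 9.430e+00] eul zyx [-1.000e-04  2.516e-01 -1.500e-03] F [ 0.8 -0.1 -2.8] w 0.0101 t 7.85
(50, 8.7, 0.25) [ 0.4949 -0.2916  0.0544] shift [ 0.001 -0.087 -0.014] turn [ 0.001  -0.001  -0.0001]
(57.5, 8.7, 0.25) [ 0.4943 -0.2991  0.0544] shift [ 0.001 -0.16  -0.033] turn [ 0.001  -0.001  -0.0001]
```

move_arm --moves "0 -0.04 0 0 0 0 0;0 -0.08 -0.01 0 0 0 0;0 -0.12 -0.02 0 0 0 0;0 -0.15 -0.03 0 0 0 0;0 -0.15 -0.03 0 0 0 0;0 -0.15 -0.03 0 0 0 0"

```text
time: 8.45
position: [0.4945, -0.2984, 0.0546]
tool_rot: [0.039, 0.991, 0.125, 0.004]
ft_force: [-0.2, 0.3, -2.7]
grip_width: 0.0102
grip_force: 50.0
```

Run:
```python
from h import *
where();go(58,8,.25);go(58,7.5,.18);go(58,7,.12);go(58,6.5,.06);go(58,6.3,.0)
```

```text
tip seat mm [56.72  0.07  8.76] eul zyx [-0.0004  0.2515 -0.0013] F [-0.2  0.3 -2.7] w 0.0102 t 8.45
(58, 8, 0.25) [ 0.4942 -0.2996  0.0537] shift [ 0.001 -0.014  0.005] turn [ 0.001  -0.0008 -0.0002]
(58, 7.5, 0.18) [ 0.4945 -0.2965  0.0498] shift [0.001 0.006 0.051] turn [ 0.0455 -0.0008 -0.0002]
(58, 7, 0.12) [ 0.4947 -0.2941  0.0461] shift [0.001 0.021 0.093] turn [ 0.0837 -0.0008 -0.0002]
(58, 6.5, 0.06) [ 0.4948 -0.2918  0.0423] shift [0.001 0.033 0.135] turn [ 0.1219 -0.0008 -0.0002]
(58, 6.3, 0.0) [ 0.495  -0.2898  0.0387] shift [0.001 0.044 0.175] turn [ 1.601e-01 -8.000e-04 -1.000e-04]
```

move_arm --moves "0 -0.014 0.005 0 0 0 0;0 0.006 0.05 0.045 0 0 0;0 0.014 0.072 0.065 0 0 0;0 0.021 0.093 0.084 0 0 0;0 0.021 0.093 0.084 0 0 0"

```text
time: 8.95
position: [0.4946, -0.2923, 0.046]
tool_rot: [0.038, 0.997, 0.06, 0.001]
ft_force: [-0.6, 0.0, -3.3]
grip_width: 0.0101
grip_force: 50.0
```

Run:
```python
from h import *
where();print(robot.get_obs()['moment']);go(58,6.5,.06);go(58,6,.0)
```

```text
tip seat mm [56.23 -0.23  6.84] eul zyx [ 0.0016  0.1206 -0.0024] F [-0.6  0.  -3.3] w 0.0101 t 8.95
[-0.12619698  0.02907161  0.00241439]
(58, 6.5, 0.06) [ 0.4948 -0.2918  0.0423] shift [-0.002  0.001  0.037] turn [ 0.0386 -0.0016  0.001 ]
(58, 6, 0.0) [ 0.495  -0.2898  0.0384] shift [-0.003  0.016  0.078] turn [ 0.0768 -0.0016  0.0011]
```

move_arm --moves "0 -0.012 0 0 0 0 0;0 -0.006 0.018 0.019 0 0 0;0 0 0.037 0.038 0 0 0;0 0.007 0.055 0.057 0 0 0;0 0.014 0.075 0.077 0 0 0;0 0.014 0.078 0.077 0 0 0"

```text
time: 9.55
position: [0.4948, -0.291, 0.0384]
tool_rot: [0.039, 0.999, -0.0, -0.001]
ft_force: [0.6, 0.6, -2.6]
grip_width: 0.0104
grip_force: 50.0
```

Run:
```python
from h import *
where();print(robot.get_obs()['moment']);go(58,6,.0)
```

```text
tip seat mm [59.27 -0.13  6.03] eul zyx [ 0.0007 -0.0004 -0.0021] F [ 0.6  0.6 -2.6] w 0.0104 t 9.55
[0.15790742 0.07579954 0.00732348]
(58, 6, 0.0) [ 0.495  -0.2898  0.0384] shift [-0.001  0.013  0.   ] turn [-0.0003 -0.0013  0.0005]
```

move_arm --moves "0 0.01 0.005 0 0 0 0;0 0.01 0.01 0 0 0 0;0 0.01 0.01 0 0 0 0"

```text
time: 9.85
position: [0.4949, -0.2912, 0.0383]
tool_rot: [0.039, 0.999, -0.001, -0.001]
ft_force: [-2.9, 1.2, 5.8]
grip_width: 0.0103
grip_force: 50.0
```

Run:
```python
from h import *
where();print(robot.get_obs()['moment'])
```

```text
tip seat mm [ 5.939e+01 -5.000e-02  6.010e+00] eul zyx [-0.0004 -0.0012 -0.0013] F [-2.9  1.2  5.8] w 0.0103 t 9.85
[ 0.26829673  0.42892654 -0.01457073]
```

move_arm --moves "0 0 0 0 0 0 0.35;0 0 0 0 0 0 0.35;0 0 0 0 0 0 0.35;0 0 0 0 0 0 0.35;0 0 -0.2 0 0 0 0.35;0 0 -0.5 0 0 0 0.35;0 0 -0.9 0 0 0 0.35;0 0 -0.9 0 0 0 0.35"

```text
time: 10.65
position: [0.4985, -0.2932, 0.1324]
tool_rot: [0.039, 0.999, -0.004, 0.004]
ft_force: [0.8, 0.0, -0.4]
grip_width: 0.0307
grip_force: 0.0
```

Run:
```python
from h import *
where()
c=snap('scene');d=snap('top')
a=c['image'][170:310,190:370,::-1];b=d['image'][200:340,260:440,::-1]
cv2.imwrite('pics/g4.png',cv2.resize(np.hstack([a,b]),(800,311),interpolation=2))
```

```text
tip seat mm [ 61.38   4.08 100.46] eul zyx [ 0.0005 -0.0082  0.0079] F [ 0.8  0.  -0.4] w 0.0307 t 10.65
```

View pics/g4.png

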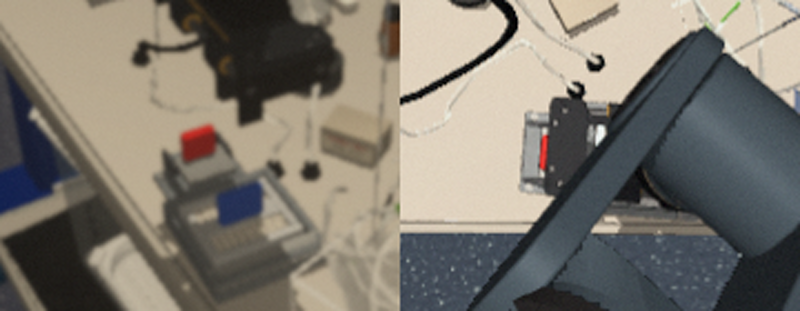

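The cassette lies flat in the well with its fin upright and the gripper clear. The latch is still back.

Run:
```python
from h import *
m=target(0,0,0)[1]
print(tool([.502,-.1981,.12],m),tool([.502,-.1981,.047],m))
```

```text
(array([0.01154585, 0.93096387, 0.08163934]), array([-0.00196834,  0.00063434,  0.00021993])) (array([0.01227284, 0.93322104, 0.81163548]), array([-0.00196834,  0.00063434,  0.00021993]))
```

move_arm --moves "0.01 0.4 0 0 0 0 0.5;0.01 0.8 0 0 0 0 0.5;0.01 0.93 0.05 0 0 0 0.5;0.01 0.93 0.05 0 0 0 0.5;0.01 0.93 0.05 0 0 0 0.5"

```text
time: 11.25
position: [0.5016, -0.1983, 0.1215]
tool_rot: [0.039, 0.999, -0.001, -0.001]
ft_force: [-0.7, 0.2, 0.7]
grip_width: 0.0432
grip_force: 0.0
```

Run:
```python
from h import *
m=target(0,0,0)[1];print(robot.get_obs()['grip_width'])
print(tool([.502,-.1981,.047],m))
```

```text
0.04316144724257236
(array([-0.00558768,  0.00401838,  0.74539148]), array([-0.00118431, -0.00121451,  0.00063921]))
```

move_arm --moves "0 0 0.3 0 0 0 0.5;0 0 0.6 0 0 0 0.5;0 0 0.74 0 0 0 0.5;0 0 0.74 0 0 0 0.5;0 0 0.74 0 0 0 0;0 0 0.74 0 0 0 0;0 0 0.74 0 0 0 0;0 0 0.74 0 0 0 0;0 0 0.74 0 0 0 0;0 0 0.74 0 0 0 0;0 0 0.74 0 0 0 0" --squeeze 15

```text
time: 12.35
position: [0.5014, -0.1978, 0.0485]
tool_rot: [0.039, 0.999, -0.001, -0.001]
ft_force: [0.2, -0.2, -0.0]
grip_width: 0.0016
grip_force: 0.0
```

Run:
```python
from h import *
o=robot.get_obs();print(o['position'],o['grip_width'],o['grip_force'])
c=snap('scene');d=snap('top')
a=c['image'][170:310,190:370,::-1];b=d['image'][200:340,260:440,::-1]
cv2.imwrite('pics/g5.png',cv2.resize(np.hstack([a,b]),(800,311),interpolation=2))
```

```text
[ 0.50143834 -0.19780757  0.04849217] 0.0015766352654583398 0.0
```

View pics/g5.png

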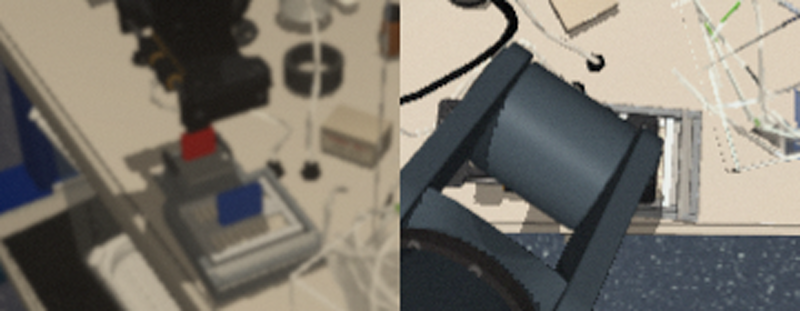

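The fingers have shut, and the red knob is still visible at crop (198,143), in front of the gripper. I'll project the fingertip and the knob to see where they sit relative to each other.

Run:
```python
from h import *
c=robot.camera('scene');o=robot.get_obs();p=o['position']
print(o['time'],'tip',proj(c,p+[0,0,-.011]),'tcp',proj(c,p),'grasp',proj(c,p+[0,0,.008]))
u=np.array([np.cos(np.radians(YAW)),np.sin(np.radians(YAW)),0]);v=np.array([-u[1],u[0],0])
for dx in(-98,-86):print(proj(c,[OS+u*dx/1e3+v*y/1e3+[0,0,z/1e3] for y in(-17,17) for z in(31.5,61.5)]).round(1).tolist())
h=cv2.cvtColor(c['image'],cv2.COLOR_RGB2HSV);m=((h[...,0]<8)|(h[...,0]>172))&(h[...,1]>130)
m[:180]=0;m[310:]=0;m[:,:215]=0;m[:,345:]=0
y,x=np.where(m);print(len(x),x.min(),x.max(),y.min(),y.max(),x.mean(),y.mean())
b=cv2.imread('pics/scene0.png');h=cv2.cvtColor(b,cv2.COLOR_BGR2HSV);m2=((h[...,0]<8)|(h[...,0]>172))&(h[...,1]>130)
m2[:180]=0;m2[310:]=0;m2[:,:215]=0;m2[:,345:]=0
y,x=np.where(m2);print(len(x),x.min(),x.max(),y.min(),y.max(),x.mean(),y.mean())
cv2.imwrite('pics/g6.png',cv2.resize(c['image'][190:265,240:320,::-1],(800,600)[:2] if 0 else (640,600),interpolation=2))
```

```text
12.5 tip [[277.75487331 236.55377634]] tcp [[277.48817524 232.60321316]] grasp [[277.29219385 229.69748213]]
[[270.0, 239.4], [269.1, 228.5], [284.3, 234.7], [283.7, 224.0]]
[[272.2, 242.5], [271.3, 231.7], [286.5, 237.8], [286.0, 227.0]]
182 271 286 227 241 278.83516483516485 234.13186813186815
187 272 286 226 241 278.93582887700535 233.62566844919786
```

View pics/g6.png

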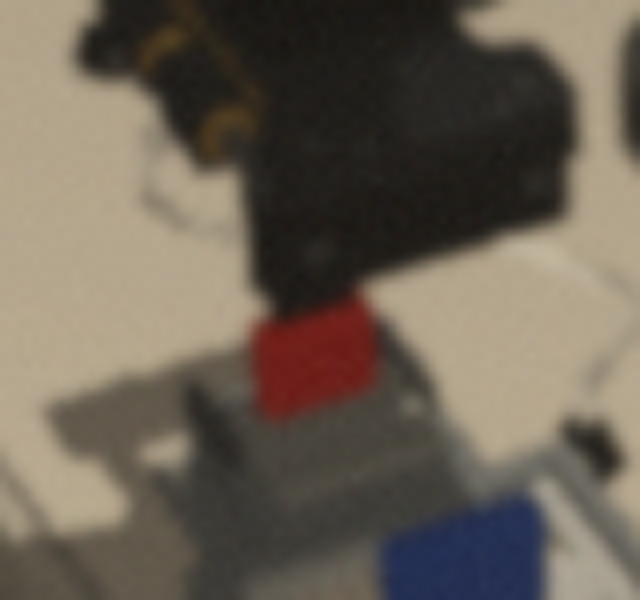

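The knob has not moved. The fingertips appear around pixel row 229, about 20 mm higher than nominal, so they closed just above the knob. I'll open, go lower, and grip again.

move_arm --moves "0 0 0 0 0 0 0.5;0 0 0 0 0 0 0.5;0 0 0 0 0 0 0.5;0 0 0 0 0 0 0.5;0 0 0 0 0 0 0.5;0 0 0 0 0 0 0.5;0 0 0.03 0 0 0 0.5;0 0 0.06 0 0 0 0.5;0 0 0.06 0 0 0 0.5"

```text
time: 13.4
position: [0.501, -0.1976, 0.0418]
tool_rot: [0.039, 0.999, -0.0, -0.001]
ft_force: [-0.3, -0.4, 0.8]
grip_width: 0.0432
grip_force: 0.0
```

move_arm --moves "0 0 0.02 0 0 0 0.5;0 0 0.04 0 0 0 0.5;0 0 0.06 0 0 0 0.5;0 0 0.06 0 0 0 0.5"

```text
time: 13.8
position: [0.5012, -0.1978, 0.036]
tool_rot: [0.039, 0.999, -0.001, -0.001]
ft_force: [0.5, 0.3, 0.4]
grip_width: 0.0434
grip_force: 0.0
```

move_arm --moves "0 0 0 0 0 0 0;0 0 0 0 0 0 0;0 0 0 0 0 0 0;0 0 0 0 0 0 0;0 0 0 0 0 0 0;0 0 0 0 0 0 0;0 0 0 0 0 0 0;0 0 0 0 0 0 0" --squeeze 15

```text
time: 14.6
position: [0.5014, -0.1987, 0.0365]
tool_rot: [0.039, 0.999, -0.001, -0.0]
ft_force: [-2.6, -4.9, 0.0]
grip_width: 0.0113
grip_force: 15.0
```

move_arm --moves "0 -0.05 0 0 0 0 0;0 -0.1 0 0 0 0 0;0 -0.15 0 0 0 0 0;0 -0.2 0 0 0 0 0;0 -0.25 0 0 0 0 0;0 -0.29 0 0 0 0 0;0 -0.31 0 0 0 0 0;0 -0.31 0 0 0 0 0;0 -0.31 0 0 0 0 0"

```text
time: 15.5
position: [0.4991, -0.2288, 0.0364]
tool_rot: [0.039, 0.999, -0.001, -0.0]
ft_force: [2.4, 2.0, 2.6]
grip_width: 0.0118
grip_force: 15.0
```

move_arm --moves "0 -0.02 0 0 0 0 0;0 -0.03 0 0 0 0 0;0 -0.03 0 0 0 0 0"

```text
time: 15.8
position: [0.499, -0.2289, 0.0365]
tool_rot: [0.04, 0.999, 0.001, -0.001]
ft_force: [4.7, 10.1, 5.0]
grip_width: 0.0121
grip_force: 15.0
```

Hard stop reached. Now I release the knob and retreat.

move_arm --moves "0 0.02 0 0 0 0 0;0 0.02 0 0 0 0 0.4;0 0.02 0 0 0 0 0.4;0 0.02 0 0 0 0 0.4;0 0.02 0 0 0 0 0.4;0 0.02 -0.3 0 0 0 0.4;0 0.02 -0.6 0 0 0 0.4;0 0.02 -1 0 0 0 0.4;0 0.02 -1 0 0 0 0.4"

```text
time: 16.7
position: [0.5021, -0.2322, 0.1412]
tool_rot: [0.039, 0.999, -0.004, 0.004]
ft_force: [1.1, -0.8, 0.4]
grip_width: 0.0346
grip_force: 0.0
```

move_arm --moves "0.3 0.4 -0.3 0 0 0 0.4;0.6 0.8 -0.3 0 0 0 0.4;0.6 0.8 -0.3 0 0 0 0.4;0.6 0.8 -0.3 0 0 0 0.4"

```text
time: 17.1
position: [0.4441, -0.1437, 0.1661]
tool_rot: [0.038, 0.999, -0.001, -0.001]
ft_force: [0.3, -0.2, -0.2]
grip_width: 0.0347
grip_force: 0.0
```

Run:
```python
from h import *
c=snap('scene');d=snap('top')
u=np.array([np.cos(np.radians(YAW)),np.sin(np.radians(YAW)),0]);v=np.array([-u[1],u[0],0])
print('closed front face expected',proj(c,[OS+u*-.056+v*y/1e3+[0,0,z/1e3] for y in(-17,17) for z in(31.5,61.5)]).round(1).tolist())
h=cv2.cvtColor(c['image'],cv2.COLOR_RGB2HSV);m=((h[...,0]<8)|(h[...,0]>172))&(h[...,1]>130)
m[:180]=0;m[310:]=0;m[:,:215]=0;m[:,345:]=0
y,x=np.where(m);print(len(x),x.min(),x.max(),y.min(),y.max())
cv2.imwrite('pics/g7.png',cv2.resize(np.hstack([c['image'][170:310,190:370,::-1],d['image'][180:320,240:420,::-1]]),(800,311),interpolation=2))
```

```text
closed front face expected [[277.8, 250.7], [277.0, 239.7], [292.4, 245.8], [291.9, 234.9]]
194 277 292 233 249
```

View pics/g7.png

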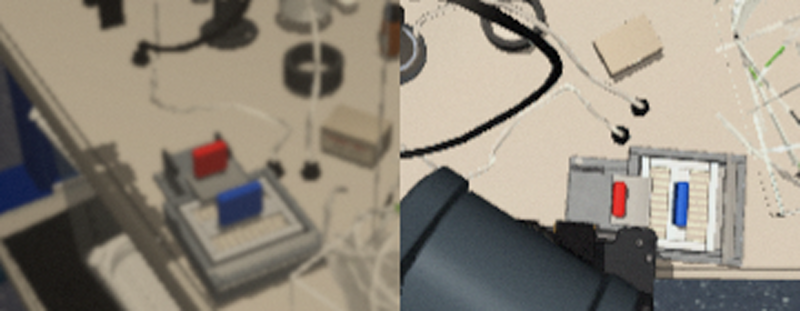

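The cassette is flat and home in the well. The latch plate overlaps its rear edge, with the red knob at crop (210,158), about where closed should be. The other items are untouched and the arm is clear.

```bash
python3 -c "
from rig import robot
print(robot.hand_in())"
```

```text
the job is handed in; nothing more can be done
None
```

The cassette is hooked under the lip and flat in the well, the latch is pushed to its hard stop over the rear edge, and the job is handed in at about 17 s; the beaker, carton and sieve ring were not touched, and no verdict came back.

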